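Reload the bobbin tray and latch its keeper bar

TASK

Reload the bobbin tray for the next warp: first throw the keeper bar right back, then put every bare bobbin from the tray into the cardboard box and lay every fresh, full bobbin from the felt mat down in a pocket of its own, fully seated between the saddle blocks. The part-used bobbin stays where it is. Finally swing the keeper bar shut over the row until it clicks past its ball catch, and do not disturb the scissors, ruler or jar.

Things in the scene. Friction and masses are not known exactly. Their poses are not given: they have to be found in the camera images.
- bare1: Bare (run-out) bobbin: black moulded core, nothing wound on it, barrel 16 mm thick. 64 mm long; six-sided end flanges 6 mm thick, 44 mm across flats, so it rests on a flat with its axis 22 mm above its support; 52 mm free between flanges. Origin: middle of its axis; own x along its length. About 35 g. Starts in a tray pocket, lying along the tray; None if absent.
- bare2: Bare (run-out) bobbin: black moulded core, nothing wound on it, barrel 16 mm thick. 64 mm long; six-sided end flanges 6 mm thick, 44 mm across flats, so it rests on a flat with its axis 22 mm above its support; 52 mm free between flanges. Origin: middle of its axis; own x along its length. About 35 g. Starts in a tray pocket, lying along the tray; None if absent.
- bare3: Bare (run-out) bobbin: black moulded core, nothing wound on it, barrel 16 mm thick. 64 mm long; six-sided end flanges 6 mm thick, 44 mm across flats, so it rests on a flat with its axis 22 mm above its support; 52 mm free between flanges. Origin: middle of its axis; own x along its length. About 35 g. Starts in a tray pocket, lying along the tray; None if absent.
- full1: Fresh, full bobbin: the same black core wound with undyed yarn to a firm cylinder 38 mm across. 64 mm long; six-sided end flanges 6 mm thick, 44 mm across flats, so it rests on a flat with its axis 22 mm above its support; 52 mm free between flanges. Origin: middle of its axis; own x along its length. About 90 g. Starts lying on the felt mat; None if absent.
- full2: Fresh, full bobbin: the same black core wound with undyed yarn to a firm cylinder 38 mm across. 64 mm long; six-sided end flanges 6 mm thick, 44 mm across flats, so it rests on a flat with its axis 22 mm above its support; 52 mm free between flanges. Origin: middle of its axis; own x along its length. About 90 g. Starts lying on the felt mat; None if absent.
- full3: Fresh, full bobbin: the same black core wound with undyed yarn to a firm cylinder 38 mm across. 64 mm long; six-sided end flanges 6 mm thick, 44 mm across flats, so it rests on a flat with its axis 22 mm above its support; 52 mm free between flanges. Origin: middle of its axis; own x along its length. About 90 g. Starts lying on the felt mat; None if absent.
- part: Part-used bobbin, still good: the same black core with undyed yarn wound to 27 mm across. 64 mm long; six-sided end flanges 6 mm thick, 44 mm across flats, so it rests on a flat with its axis 22 mm above its support; 52 mm free between flanges. Origin: middle of its axis; own x along its length. About 60 g. Starts in a tray pocket, always present.
- tray: Plywood bobbin tray, fixed, 376 mm long. Origin: on the table under the middle of the row; x across the row, away from the robot, from -47 to 69 mm. Floor top 12 mm up; back rail (x 56 to 64) 12 mm higher. End cheeks 85 mm high, inner faces at y +-180. Pockets 74 mm long, parted by walls 5 mm thick, 30 mm high, x +-30; between pockets 2 and 3 a 44 mm clear bay under the keeper's grip.
- pocket1 (a point): Middle of pocket 1's floor, at tray y -143 mm, 12 mm above the table; axes as the tray's. A seated bobbin lies along tray y, origin 22 mm above this point, between 8 mm high saddle blocks at x +-20 to 27 mm that stand only under its ends (20 to 37 mm from the middle along y); the 40 mm between them are open for fingers.
- pocket2 (a point): Middle of pocket 2's floor, at tray y -64 mm, 12 mm above the table; axes as the tray's. A seated bobbin lies along tray y, origin 22 mm above this point, between 8 mm high saddle blocks at x +-20 to 27 mm that stand only under its ends (20 to 37 mm from the middle along y); the 40 mm between them are open for fingers.
- pocket3 (a point): Middle of pocket 3's floor, at tray y 64 mm, 12 mm above the table; axes as the tray's. A seated bobbin lies along tray y, origin 22 mm above this point, between 8 mm high saddle blocks at x +-20 to 27 mm that stand only under its ends (20 to 37 mm from the middle along y); the 40 mm between them are open for fingers.
- pocket4 (a point): Middle of pocket 4's floor, at tray y 143 mm, 12 mm above the table; axes as the tray's. A seated bobbin lies along tray y, origin 22 mm above this point, between 8 mm high saddle blocks at x +-20 to 27 mm that stand only under its ends (20 to 37 mm from the middle along y); the 40 mm between them are open for fingers.
- keeper (a joint): Keeper: steel bail hinged on the tray's far side, its bar spanning the row. Rad: 0 shut, bar level over the bobbins (5 mm above their tops); 2.3 stop, thrown back past upright. Stiff hinge, stays where left. A sprung ball in the +y cheek catches its arm: closing, press the bar down over the ball with about 5 N (from 0.16 to 0.07 rad), then it snaps to 0; opening takes about 6 N.
- keeper_grip (a point): Middle of the keeper bar: black sleeve 13 mm thick, 40 mm long along tray y, on a 10 mm steel bar. Moves with the keeper on a 58 mm circle about the hinge line: at angle a it lies 58 cos(a) mm from the hinge towards tray -x and 58 sin(a) mm above it.
- keeper_hinge (a point): Middle of the keeper's hinge line, which runs along tray y: 58 mm along tray x from the pocket row, 65 mm above the table. Axes as the tray's.
- box: Open cardboard box for bare bobbins, fixed: 150 mm (x) by 230 mm (y) outside, 45 mm high, walls and floor 4 mm. Origin: centre of its underside, z up.
- mat: Grey felt mat, fixed, 120 mm (x) by 300 mm (y), 3 mm thick, on which the fresh bobbins lie. Origin: centre of its underside.
- scissors: Bystander: fabric scissors with black handles, 190 mm long, 10 mm high, lying flat, blades to own +x. Origin at the pivot, on the table.
- ruler: Bystander: wooden ruler, 160 (x) by 30 by 5 mm, lying flat. Origin: centre of its underside.
- jar: Bystander: small glass jar with a metal cap, 48 mm across, 55 mm high. Origin: centre of its underside.
Not all that is in view belongs to the job. What is shaped like the bare2 but orange or purple is not meant.

How it is judged (in metres and radians):
On the way, in this order (a step that is already met when the one before it is completed fails the run):
1. the keeper bar is thrown back, more than 1.7 rad open (value of joint keeper above 1.7 rad), for 0.2 s.
2. every bare bobbin is in the cardboard box and every full bobbin is seated in a pocket (((x of full1 in the frame of pocket1 between -0.007 and 0.007 m and y of full1 in the frame of pocket1 between -0.01 and 0.01 m and z of full1 in the frame of pocket1 between 0.017 and 0.027 m) or (x of full1 in the frame of pocket2 between -0.007 and 0.007 m and y of full1 in the frame of pocket2 between -0.01 and 0.01 m and z of full1 in the frame of pocket2 between 0.017 and 0.027 m) or (x of full1 in the frame of pocket3 between -0.007 and 0.007 m and y of full1 in the frame of pocket3 between -0.01 and 0.01 m and z of full1 in the frame of pocket3 between 0.017 and 0.027 m) or (x of full1 in the frame of pocket4 between -0.007 and 0.007 m and y of full1 in the frame of pocket4 between -0.01 and 0.01 m and z of full1 in the frame of pocket4 between 0.017 and 0.027 m)) and angle between the x axis of each of full1, full2, full3 and the y axis of tray, either way round below 0.2 rad and ((x of full2 in the frame of pocket1 between -0.007 and 0.007 m and y of full2 in the frame of pocket1 between -0.01 and 0.01 m and z of full2 in the frame of pocket1 between 0.017 and 0.027 m) or (x of full2 in the frame of pocket2 between -0.007 and 0.007 m and y of full2 in the frame of pocket2 between -0.01 and 0.01 m and z of full2 in the frame of pocket2 between 0.017 and 0.027 m) or (x of full2 in the frame of pocket3 between -0.007 and 0.007 m and y of full2 in the frame of pocket3 between -0.01 and 0.01 m and z of full2 in the frame of pocket3 between 0.017 and 0.027 m) or (x of full2 in the frame of pocket4 between -0.007 and 0.007 m and y of full2 in the frame of pocket4 between -0.01 and 0.01 m and z of full2 in the frame of pocket4 between 0.017 and 0.027 m)) and ((x of full3 in the frame of pocket1 between -0.007 and 0.007 m and y of full3 in the frame of pocket1 between -0.01 and 0.01 m and z of full3 in the frame of pocket1 between 0.017 and 0.027 m) or (x of full3 in the frame of pocket2 between -0.007 and 0.007 m and y of full3 in the frame of pocket2 between -0.01 and 0.01 m and z of full3 in the frame of pocket2 between 0.017 and 0.027 m) or (x of full3 in the frame of pocket3 between -0.007 and 0.007 m and y of full3 in the frame of pocket3 between -0.01 and 0.01 m and z of full3 in the frame of pocket3 between 0.017 and 0.027 m) or (x of full3 in the frame of pocket4 between -0.007 and 0.007 m and y of full3 in the frame of pocket4 between -0.01 and 0.01 m and z of full3 in the frame of pocket4 between 0.017 and 0.027 m)) and x of bare1 in the frame of box between -0.071 and 0.071 m and y of bare1 in the frame of box between -0.111 and 0.111 m and z of bare1 in the frame of box between 0.01 and 0.075 m and x of bare2 in the frame of box between -0.071 and 0.071 m and y of bare2 in the frame of box between -0.111 and 0.111 m and z of bare2 in the frame of box between 0.01 and 0.075 m and x of bare3 in the frame of box between -0.071 and 0.071 m and y of bare3 in the frame of box between -0.111 and 0.111 m and z of bare3 in the frame of box between 0.01 and 0.075 m), for 0.2 s.
At the end, for the whole second after the job is handed in: Bare bobbins inside the box (middle under 75 mm up); full ones each in a pocket: middle within 7 mm across, 10 mm along, 17-27 mm above its floor, aligned within 0.2 rad; part-used one seated within 20 mm of its start; keeper below 0.05 rad; all at rest (all of step 2 and distance of part from where it was at the start of the episode below 0.02 m and ((x of part in the frame of pocket1 between -0.007 and 0.007 m and y of part in the frame of pocket1 between -0.01 and 0.01 m and z of part in the frame of pocket1 between 0.017 and 0.027 m) or (x of part in the frame of pocket2 between -0.007 and 0.007 m and y of part in the frame of pocket2 between -0.01 and 0.01 m and z of part in the frame of pocket2 between 0.017 and 0.027 m) or (x of part in the frame of pocket3 between -0.007 and 0.007 m and y of part in the frame of pocket3 between -0.01 and 0.01 m and z of part in the frame of pocket3 between 0.017 and 0.027 m) or (x of part in the frame of pocket4 between -0.007 and 0.007 m and y of part in the frame of pocket4 between -0.01 and 0.01 m and z of part in the frame of pocket4 between 0.017 and 0.027 m)) and angle between the x axis of part and the y axis of tray, either way round below 0.2 rad and value of joint keeper below 0.05 rad and velocity of joint keeper below 0.05 rad/s and linear speed of each of bare1, bare2, bare3, full1, full2, full3, part below 0.03 m/s); the robot touches nothing.
It fails at once if the scissors is moved more than 30 mm (distance of scissors from where it was at the start of the episode above 0.03 m).
It fails at once if the ruler is moved more than 30 mm (distance of ruler from where it was at the start of the episode above 0.03 m).
It fails at once if the jar is moved more than 30 mm (distance of jar from where it was at the start of the episode above 0.03 m).
Of bare1, bare2, bare3 only 2 to 3 are there at a start; the rules pass over those that are not, and their reading is None.
Of full1, full2, full3 only 2 to 3 are there at a start; the rules pass over those that are not, and their reading is None.
At some moment in a run one of full1, full2, full3 may be knocked a few centimetres aside while the robot is not near it.
Once in a run the grip may slacken for a moment while it holds something.
It also fails if it takes over 210 s, if anything falls off the work surface, if the arm or the gripper's body presses on something with over 40 N, if the wrist force passes 120 N, or if a joint passes its speed limit or range.

ROBOT

A 6-joint arm with a two-finger parallel gripper is mounted at the origin on the work surface. World frame = base frame: x ahead of the robot, y to its left, z up, the work surface at z = 0. Lengths are in m, angles in degrees, forces in N, time in s.
With the tool pointing down it reaches from about 0.3 to 0.875 m from the base axis. Payload 6.4 kg.
Tool frame: the origin (TCP) lies on the centre line of the jaws, within the pads' length; the fingertips stand 22 mm ahead of it and the grasp point (between the pads) lies 3 mm ahead of it; z points along the fingers, y is the line along which they close (so a half turn about z gives the same grasp; the last joint's range is limited). The gripper opens to 85 mm and grips with 20 to 120 N. Pads are 22 mm wide; open, the fingers measure 114 mm over their backs; the gripper's body (76 mm by 85 mm) begins 54 mm behind the grasp point. The pads swing forward as they close: fully open they stand 13 mm farther back than shut.
Start: joints at [59.399, 10.359, 92.074, -0, 77.567, -11.82], TCP at [0.185, 0.544, 0.253] pointing down, gripper open.
Joint ranges: [-171.53, 171.53], [-51.25, 118.39], [17.06, 147.69], [-65.23, 245.23], [0, 150.52], [-178.68, 178.68]. Speed limits (degrees/s): [147.25, 147.25, 172.46, 180, 180, 180].

INTERFACE

Orientations are given as [roll, pitch, yaw] about the fixed x, y, z axes, in that order (R = Rz(yaw) Ry(pitch) Rx(roll)).
In Python, from station import env gives the robot as it stands.
- The arm moves only by the tool arm_command, never from a script. Its argument "rows" is text: rows parted by semicolons, each of 5 numbers parted by spaces: the opening, from -1 (shut) to 1 (fully open), then the shift along the world's x, y, z in cm, then the turn about the world's z in rad. A call has 1 to 20 rows; each row shifts and turns the commanded pose from where the row before left it; what a row does not reach is not made up. A row lasts 1/10 s, in which the tool goes at most 50 mm and 8.59 degrees, less where a joint would pass 70% of its speed; a pose out of reach is approached as far as the arm can. A call with a gripper value outside its range is refused whole. The fingers move at their own pace and stop on an object; "newtons" is the grip in N (left out, the last holds). Time passes only in rows, so rows that do not move let the fingers close. It gives the time, the measured TCP pose, the force, the opening and the grip force at its end, in the units of the state.
- env.sense(): the state, without advancing time (a new reading comes with each control period).
- env.read_camera(name): name is "scene" or "top"; returns (picture, depth): 384x512x3 uint8, red, green, blue; 384x512 float32, m along the optical axis (not along the pixel's ray), 0 where there is no reading.
- env.camera_model(name): a dict with "fov_y" (degrees; the focal length in pixels is half the picture's height over the tangent of half this angle, whatever the lens; pixels are square), "cx", "cy" (the principal point, pixels), "extrinsics" (4x4, takes a point from world to camera coordinates). Camera axes: x right, y up, looking along -z (the intrinsics and any distortion apply to the point x, -y, -z); pixel columns grow to the right and rows downward; lengths in m; the calibration is good to about 2 mm. A picture is of the moment at which its call begins. camera_model takes no time and is no camera call.
- env.finish_job(): hands the job in; it is judged then, once.
The state is a dict: "clock": time; "joint_pos": joint angles; "joint_velocities": joint speeds; "effort": joint torques, N m; "tool_pos": TCP position; "tool_rot": TCP orientation; "force": force on the tool from outside, world axes, zero at the start; "wrist_torque": the same for the moment, N m; "width": finger opening in m; "finger_force": force on a finger pad.
Only numpy, scipy, OpenCV 4.12 (cv2) and the standard library are available. Lean on these libraries where they do the work, as an engineer would, in place of code of your own. Each camera call takes 0.05 s, during which the arm holds its last target. There are 200 camera calls.

## Working session

There is one attempt and no reset: what is moved stays moved. The work goes in short steps, Python scripts to look and compute and a tool call to move; the robot and the scene stay as the last step left them, time stands still between calls to the robot, and variables do not carry over. Pictures are saved under pics/ and viewed, at most 14 in all, crops included, and the job is handed in when it is done.

Besides the shell and the picture viewer there is one more tool, called after "Call:" as name(argument=value, ...), one argument or row to a line, values as JSON. arm_command: Moves the arm, as the interface text tells. Its arguments: {"type":"object","properties":{"rows":{"type":"string"},"newtons":{"type":"number"}},"required":["rows"]}

```bash
mkdir -p pics; ls
python3 - <<'E'
from station import env
import cv2,numpy as np
print(env.sense())
for n in("scene","top"):
    im,d=env.read_camera(n)
    cv2.imwrite(f"pics/{n}0.png",im[:,:,::-1]); np.save(f"{n}0_d.npy",d)
    m=env.camera_model(n); print(n,m, d.min(),d.max())
E
```

```text
pics
{'clock': 0.0, 'joint_pos': array([ 5.93975066e+01,  1.04022772e+01,  9.21323290e+01, -1.90860321e-03,
        7.75666565e+01, -1.18200596e+01]), 'joint_velocities': array([ 0.08950222, -0.09690934,  0.07363156,  0.00791938,  0.08880006,
        0.0255589 ]), 'effort': array([ 2.89553805e-03, -4.44864142e+01, -3.51342201e+01, -6.52436825e-05,
        8.76597769e-03,  2.55918746e-05]), 'tool_pos': array([0.18485877, 0.54392742, 0.25237467]), 'tool_rot': array([-1.79900503e+02, -1.89189212e-02,  1.61217962e+02]), 'force': array([-0.13230001,  0.43323218,  0.5722976 ]), 'wrist_torque': array([ 0.01176267,  0.00782399, -0.0777776 ]), 'finger_force': 0.0, 'width': 0.08530480167140769}
scene {'fov_y': 43.40349919613978, 'cx': 246.2186949483323, 'cy': 193.56419770494884, 'extrinsics': array([[ 0.09836   ,  0.99514637,  0.0030014 , -0.03270698],
       [-0.53635622,  0.05047235,  0.84248119,  0.21833049],
       [ 0.83824061, -0.08447627,  0.5387174 , -1.65134977],
       [ 0.        ,  0.        ,  0.        ,  1.        ]])} 0.0 3.3240032
top {'fov_y': 53.96076281133356, 'cx': 244.7945898063829, 'cy': 186.94609182884167, 'extrinsics': array([[ 0.02312879, -0.99964907,  0.01291498, -0.0535623 ],
       [ 0.98651501,  0.02491481,  0.16176334, -0.52583004],
       [-0.16202835,  0.00899944,  0.98674507, -1.08341466],
       [ 0.        ,  0.        ,  0.        ,  1.        ]])} 0.0 2.1081073
```

View pics/scene0.png

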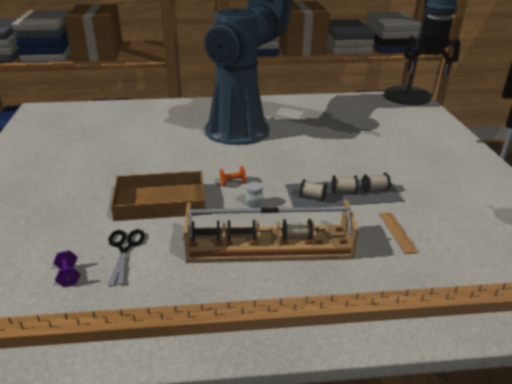

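View pics/top0.png

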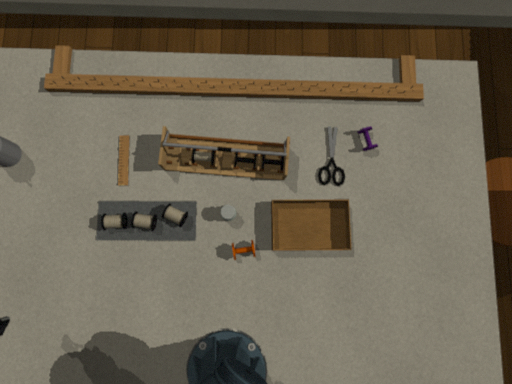

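The scene view shows the tray at (270,235), box at (160,195), mat at (345,187), scissors (125,255), ruler (398,232) and jar (254,193). In the top view the tray is near (225,157) and the three full bobbins are at (115,221), (144,221) and (176,215). Pockets 1 and 2 (columns 272 and 245) look bare, the part-used one is at column 203, and pocket 4 (col 175) looks empty.

```bash
cat > h.py <<'E'
import numpy as np,cv2
from station import env
def K(m,h=384): return h/2/np.tan(np.radians(m['fov_y']/2))
def cloud(n,save=None):
    im,d=env.read_camera(n); m=env.camera_model(n); f=K(m)
    v,u=np.mgrid[:384,:512]
    pc=np.stack([(u-m['cx'])/f*d,-(v-m['cy'])/f*d,-d],-1)
    E=m['extrinsics']; W=(pc-E[:3,3])@E[:3,:3]
    W[d<=0]=np.nan
    if save: cv2.imwrite(f'pics/{save}.png',im[:,:,::-1])
    return im,W
def ray(n,u,v,z):
    m=env.camera_model(n); f=K(m); E=m['extrinsics']
    c=-E[:3,:3].T@E[:3,3]; r=E[:3,:3].T@np.array([(u-m['cx'])/f,-(v-m['cy'])/f,-1])
    return c+r*(z-c[2])/r[2]
def proj(n,P):
    m=env.camera_model(n); f=K(m); E=m['extrinsics']
    p=np.atleast_2d(P)@E[:3,:3].T+E[:3,3]
    return np.stack([m['cx']-f*p[:,0]/p[:,2],m['cy']+f*p[:,1]/p[:,2]],-1)
E
python3 - <<'E'
from h import *
np.set_printoptions(precision=4,suppress=True)
im,W=cloud('top'); np.save('W.npy',W); np.save('im.npy',im)
for uv in [(50,200),(300,300),(430,250),(250,300),(20,330)]: print(uv,W[uv[1],uv[0]])
for n,(u,v) in dict(f1=(115,221),f2=(144,221),f3=(176,215),b2=(245,162),b1=(272,164),part=(203,157),jar=(227,212),matcorner=(98,240)).items(): print(n,W[v,u])
x,y,z=W[...,0],W[...,1],W[...,2]
def rect(mask,name):
    n,l,s,c=cv2.connectedComponentsWithStats(mask.astype(np.uint8))
    for i in range(1,n):
        if s[i,4]<8: continue
        P=W[l==i]; r=cv2.minAreaRect((P[:,:2]*1000).astype(np.float32)); print(name,s[i],np.array(c[i]),[np.round(q,1) for q in r],'z',np.percentile(P[:,2],[5,50,95]).round(4))
box=lambda u0,v0,u1,v1:(np.add.outer(np.arange(384)*0,np.arange(512))>=u0)&(np.arange(512)[None]<u1)&(np.arange(384)[:,None]>=v0)&(np.arange(384)[:,None]<v1)
rect(box(150,110,310,190)&(z>.076),'cheek')
rect(box(90,195,205,250)&(z>.025),'mat')
rect(box(265,190,360,260)&(z>.03),'box')
rect(box(150,110,310,190)&(z>.006),'tray')
rect(box(110,130,140,190)&(z>.003)&(im[...,0]>im[...,2]*1.35),'ruler')
rect(box(212,195,240,226)&(z>.02),'jar')
rect(box(310,120,350,190)&(z>.004),'scissors')
E
```

```text
(50, 200) [0.4784 0.5547 0.    ]
(300, 300) [ 0.1988 -0.2126 -0.0001]
(430, 250) [ 0.3541 -0.6073  0.0024]
(250, 300) [ 0.1957 -0.0644  0.0008]
(20, 330) [ 0.0971  0.6014 -0.001 ]
f1 [0.4162 0.3369 0.0438]
f2 [0.4181 0.2517 0.0461]
f3 [0.438  0.1594 0.0449]
b2 [ 0.6107 -0.0399  0.0113]
b1 [ 0.606  -0.1238  0.0137]
part [0.6151 0.0874 0.0448]
jar [0.4493 0.0094 0.0581]
matcorner [0.3606 0.3979 0.0003]
cheek [158 126 132  49 726] [223.3802 148.7369] [array([628.8,  23.2]), array([376.5, 114.9]), np.float64(86.6)] z [0.0819 0.0999 0.1052]
mat [161 203  27  24 310] [173.571  214.0452] [array([441.5, 168.1]), array([65.1, 49. ]), np.float64(65.2)] z [0.0283 0.0411 0.0478]
mat [131 211  25  20 322] [142.7671 220.1739] [array([420.8, 258. ]), array([64.9, 48.5]), np.float64(82.6)] z [0.0283 0.0411 0.0469]
mat [101 212  25  18 325] [112.6462 220.5262] [array([418.8, 345.7]), array([47.7, 65.6]), np.float64(4.1)] z [0.0292 0.0411 0.047 ]
box [271 199  80  51 453] [314.596  221.1854] [array([ 422.4, -237.5]), array([147.6, 230.9]), np.float64(1.3)] z [0.0339 0.0437 0.0483]
tray [ 158  125  132   55 4761] [223.4602 155.3096] [array([636. ,  32.8]), array([399.5, 140.7]), np.float64(84.6)] z [0.0091 0.0151 0.1019]
ruler [118 135  12  51 387] [122.969  160.5194] [array([610. , 339.3]), array([160. ,  32.5]), np.float64(2.8)] z [0.0032 0.0054 0.0088]
jar [220 204  16  16 202] [227.4554 211.703 ] [array([451.4,   8.3]), array([43.3, 43.4]), np.float64(64.1)] z [0.0266 0.0545 0.0584]
scissors [318 126  28  60 491] [331.112  161.4216] [array([ 641.1, -311.2]), array([ 85.3, 188.8]), np.float64(88.6)] z [0.0046 0.0086 0.0129]
```

Run:
```python
from h import *
np.set_printoptions(precision=1,suppress=True,linewidth=160)
W=np.load('W.npy')*1000;im=np.load('im.npy')
Z=W[...,2]; sub=np.zeros(Z.shape,bool); sub[110:190,150:310]=1
P=W[sub&(Z>76)]
a=np.radians(-3.4)
def T(P,o=(617.8,23.9),a=a):
    q=P[:,:2]-o; return np.stack([q[:,0]*np.cos(a)+q[:,1]*np.sin(a),-q[:,0]*np.sin(a)+q[:,1]*np.cos(a),P[:,2]],-1)
Q=T(P)
print(np.histogram(Q[:,1],np.arange(-200,210,20)))
k=Q[abs(Q[:,1])<165]; print('bar',np.median(k,0),k.std(0),np.polyfit(k[:,1],k[:,0],1))
for s in(1,-1):
    c=Q[s*Q[:,1]>176]; print('cheek',s,c.min(0),np.median(c,0),c.max(0),np.polyfit(c[:,0],c[:,1],1))
R=T(W[sub]); m=(R[:,2]>25)&(R[:,2]<70)&(abs(R[:,1])<172)&(abs(R[:,0])<30)
Rs=R[m]
for y in range(-170,171,10):
    s=Rs[abs(Rs[:,1]-y)<5]; print(y,len(s),np.median(s,0) if len(s) else '', np.percentile(s[:,2],[10,90]) if len(s) else '')
I=cv2.resize(cv2.cvtColor(im,cv2.COLOR_RGB2BGR)[115:190,150:300],None,fx=5,fy=5,interpolation=cv2.INTER_CUBIC); cv2.imwrite('pics/traycrop.png',I)
```

```text
(array([119,  42,  22,  24,  25,  23,  27,  22,  26,  31,  32,  26,  22,  26,  21,  23,  28,  19,  65, 103]), array([-200, -180, -160, -140, -120, -100,  -80,  -60,  -40,  -20,    0,   20,   40,   60,   80,  100,  120,  140,  160,  180,  200]))
bar [  9.8   0.2 102.1] [ 3.  92.4  2.4] [ 0. 10.]
cheek 1 [-46.5 176.4  76. ] [  9.  182.9  84.7] [ 67.7 188.1 104.2] [ -0.  182.9]
cheek -1 [ -46.4 -188.3   76. ] [  11.7 -183.2   85.4] [  68.6 -177.   102.5] [   0.  -183.3]
-170 18 [  -2.2 -170.1   42.2] [36.1 53.4]
-160 19 [  -1.9 -160.7   41. ] [35.1 42.6]
-150 19 [  -0.3 -149.2   42.2] [39.  44.7]
-140 15 [  -0.7 -139.6   41.4] [36.3 43.6]
-130 16 [  -1.5 -130.5   39.2] [35.3 41.5]
-120 36 [  -2.1 -119.1   47.4] [37.5 56.8]
-110 19 [  -0.5 -113.8   43.8] [30.1 56.9]
-100 27 [  -7.8 -102.6   41.6] [35.8 44.3]
-90 39 [ -6.3 -90.9  51.5] [36.6 57.7]
-80 19 [ -1.9 -79.1  39.7] [37.1 42.7]
-70 17 [ -1.1 -69.8  41.8] [36.8 42.8]
-60 15 [ -1.5 -60.5  41.1] [38.3 42.9]
-50 18 [ -2.2 -51.1  40. ] [38.3 43.1]
-40 28 [ -0.2 -38.1  40.4] [32.9 55.8]
-30 39 [-10.2 -31.6  43.1] [34.3 57.4]
-20 16 [ -5.2 -23.4  40.8] [38.1 44.7]
-10 0  
0 0  
10 0  
20 22 [-5.3 22.5 41. ] [32.5 43.8]
30 28 [-3.1 33.9 42.5] [35.8 52.2]
40 33 [-3.6 38.1 51. ] [40.4 57.6]
50 32 [-3.1 49.5 45.1] [39.9 49.2]
60 30 [-2.1 60.2 44.7] [40.2 47.5]
70 28 [-1.3 69.3 45.8] [39.5 48.7]
80 33 [-3.6 79.7 44.7] [40.8 49.9]
90 46 [-2.5 91.8 46.7] [35.3 56. ]
100 46 [ -7.4 101.1  43.5] [37.3 54.3]
110 5 [ -8.6 105.6  39.6] [34.2 43.2]
120 0  
130 0  
140 0  
150 0  
160 0  
170 0
```

View pics/traycrop.png

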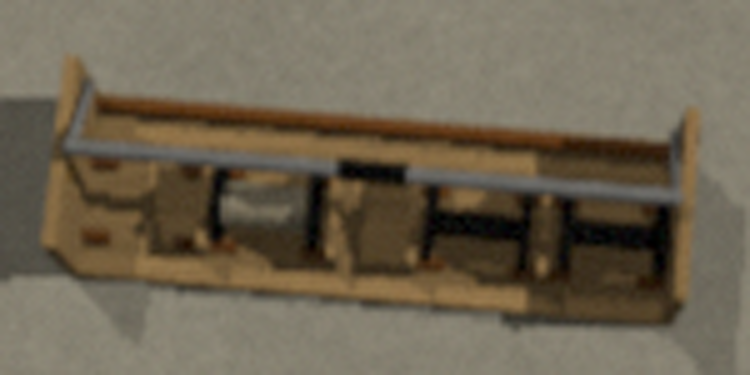

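The crop shows the bar at (370,170) with its black sleeve, partly open. Its axis is near tray x 10 mm, z 97 mm, so the angle is about 0.6 rad. Bare bobbins lie in pockets 1 and 2 (columns 610 and 475), the part-used one in pocket 3 (col 265), and pocket 4 is empty. The tray measures 376 x 115 mm with its origin at (617.8, 23.9) mm and yaw -3.4°.

Call:
arm_command(
  rows="1 3.16 -3.72 0 -0.093;1 3.16 -3.72 0 -0.093;1 3.16 -3.72 0 -0.093;1 3.16 -3.72 0 -0.093;1 3.16 -3.72 0 -0.093;1 3.16 -3.72 0 -0.093;1 3.16 -3.72 0 -0.093;1 3.16 -3.72 0 -0.093;1 3.16 -3.72 0 -0.093;1 3.16 -3.72 0 -0.093;1 3.16 -3.72 0 -0.093;1 3.16 -3.72 0 -0.093;1 3.16 -3.72 0 -0.093;1 3.16 -3.72 0 -0.093;1 0 0 0 0;1 0 0 0 0",
  newtons=30,
)

```text
clock: 1.75
tool_pos: [0.6275, 0.0225, 0.2522]
tool_rot: [-179.9, -0.0, 86.5]
force: [-0.4, 0.5, -1.2]
width: 0.0854
finger_force: 0.0
```

Call:
arm_command(
  rows="1 0 0.08 -4 0;1 0 0 -4 0;1 0 0 -3 0;1 0 0 -2 0;1 0 0 -1.2 0;1 0 0 -1 0;1 0 0 0 0;-1 0 0 0 0;-1 0 0 0 0;-1 0 0 0 0;-1 0 0 0 0;-1 0 0 0 0;-1 0 0 0 0;-1 0 0 0 0;-1 0 0 0 0",
  newtons=30,
)

```text
clock: 3.25
tool_pos: [0.628, 0.0243, 0.1013]
tool_rot: [179.9, 0.0, 86.6]
force: [4.1, -0.9, -2.3]
width: 0.0122
finger_force: 29.9
```

Call:
arm_command(
  rows="-1 0.54 -0.03 0.68 0;-1 0.64 -0.04 0.59 0;-1 0.72 -0.04 0.49 0;-1 0.78 -0.05 0.375 0;-1 0.83 -0.05 0.25 0;-1 0.86 -0.05 0.13 0;-1 0.87 -0.05 0 0;-1 0.86 -0.05 -0.13 0;-1 0.83 -0.05 -0.26 0;-1 0.78 -0.05 -0.38 0;-1 0.72 -0.04 -0.49 0;-1 0 0 0 0;-1 0 0 0 0;-1 0 0 0 0",
  newtons=30,
)

```text
clock: 4.65
tool_pos: [0.7125, 0.0194, 0.1143]
tool_rot: [179.9, -0.0, 86.6]
force: [1.5, -0.7, 0.3]
width: 0.0122
finger_force: 30.9
```

Call:
arm_command(
  rows="0.6 0 0 0 0;0.6 0 0 0 0;0.6 0 0 0 0;0.6 0 0 0 0;0.6 0 0 2 0;0.6 0 0 4 0;0.2 0 0 3 0;0.2 -3.3 -2 0 0;0.2 -3.3 -2 0 0;0.2 -3.25 -1.94 0 0;0.2 0 0 -3 0;0.2 0 0 0 0;0.2 0 0 0 0",
)

```text
clock: 5.95
tool_pos: [0.6131, -0.0398, 0.1737]
tool_rot: [-179.9, -0.0, 86.6]
force: [-0.4, 0.4, 0.6]
width: 0.0512
finger_force: 0.0
```

Run:
```python
from h import *
s=env.sense(); print(s['tool_pos'],s['width'])
im,W=cloud('scene'); im=im[150:280,90:430]
cv2.imwrite('pics/s1.png',cv2.resize(im[:,:,::-1],None,fx=2.3,fy=2.3,interpolation=cv2.INTER_CUBIC))
```

```text
[ 0.61313902 -0.03981407  0.17372881] 0.0512486384498425
```

View pics/s1.png

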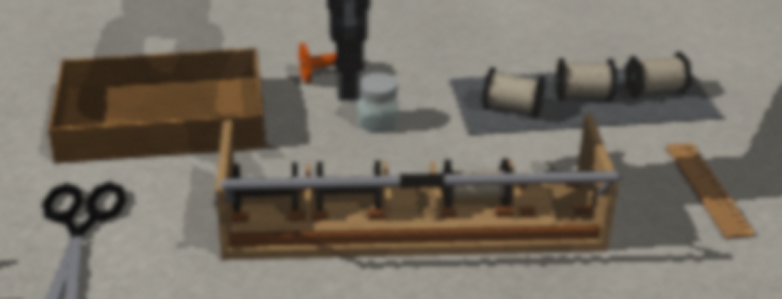

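The keeper bar at (420,180) is thrown back behind the row, and the pockets are clear from above. The gripper hovers over pocket 2, and the jar, scissors and ruler are untouched.

Call:
arm_command(
  rows="0.2 0 0 -4 0;0.2 0 0 -4 0;0.2 0 0 -3 0;0.2 0 0 -1.5 0;0.2 0 0 -0.75 0;0.2 0 0 0 0;-1 0 0 0 0;-1 0 0 0 0;-1 0 0 0 0;-1 0 0 0 0;-1 0 0 0 0;-1 0 0 1 0;-1 0 0 3 0;-1 0 0 4 0;-1 0 0 4 0;-1 0 0 0 0;-1 0 0 0 0",
  newtons=40,
)

```text
clock: 7.7
tool_pos: [0.6141, -0.0402, 0.1633]
tool_rot: [179.8, 0.0, 86.6]
force: [-0.2, 1.4, -1.0]
width: 0.0143
finger_force: 39.1
```

Call:
arm_command(
  rows="-1 -3.2 -2.58 0 0;-1 -3.2 -2.58 0 0;-1 -3.2 -2.58 0 0;-1 -3.2 -2.58 0 0;-1 -3.2 -2.58 0 0;-1 -3.2 -2.58 0 0;-1 0 0 -4 0;-1 0 0 -4 0;-1 0 0 -3 0;-1 0 0 -1.2 0;-1 0 0 0 0;0.2 0 0 0 0;0.2 0 0 0 0;0.2 0 0 0 0;0.2 0 0 1 0;0.2 0 0 3.5 0;0.2 0 0 4 0;0.2 0 0 4 0",
)

```text
clock: 9.5
tool_pos: [0.4212, -0.1946, 0.1667]
tool_rot: [180.0, 0.0, 86.6]
force: [1.0, -0.3, -0.4]
width: 0.0513
finger_force: 0.0
```

Call:
arm_command(
  rows="0.2 3.764 1.53 0 0;0.2 3.764 1.53 0 0;0.2 3.764 1.53 0 0;0.2 3.764 1.53 0 0;0.2 3.764 1.53 0 0;0.2 0 0 -4 0;0.2 0 0 -4 0;0.2 0 0 -2.8 0;0.2 0 0 -1 0;0.2 0 0 -0.4 0;0.2 0 0 0 0;-1 0 0 0 0;-1 0 0 0 0;-1 0 0 0 0;-1 0 0 0 0;-1 0 0 0 0;-1 0 0 1 0;-1 0 0 3 0;-1 0 0 4 0;-1 0 0 4 0",
)

```text
clock: 11.5
tool_pos: [0.6089, -0.1181, 0.1637]
tool_rot: [-179.9, -0.0, 86.6]
force: [0.6, 0.3, -0.6]
width: 0.0139
finger_force: 39.1
```

Call:
arm_command(
  rows="-1 -3.12 -2.73 0 0;-1 -3.12 -2.73 0 0;-1 -3.12 -2.73 0 0;-1 -3.12 -2.73 0 0;-1 -3.12 -2.73 0 0;-1 -3.12 -2.73 0 0;-1 0 0 -4 0;-1 0 0 -4 0;-1 0 0 -3 0;-1 0 0 -1.2 0;-1 0 0 0 0;0.2 0 0 0 0;0.2 0 0 0 0;0.2 0 0 0 0;0.2 0 0 1 0;0.2 0 0 3.5 0;0.2 0 0 4 0;0.2 0 0 4 0;0.2 0 0 0 0",
)

```text
clock: 13.4
tool_pos: [0.4253, -0.285, 0.1727]
tool_rot: [179.5, 0.5, 86.6]
force: [0.4, -0.5, 0.0]
width: 0.0512
finger_force: 0.0
```

```bash
cat >> h.py <<'E'
def rect(W,mask,name,mn=60):
    n,l,s,c=cv2.connectedComponentsWithStats(mask.astype(np.uint8))
    for i in range(1,n):
        if s[i,4]<mn: continue
        P=W[l==i]; r=cv2.minAreaRect((P[:,:2]*1000).astype(np.float32)); a=r[2]+(90 if r[1][1]>r[1][0] else 0)
        print(name,s[i,4],'ctr',np.round(r[0],1),'size',np.round(r[1],1),'axis deg',round(a,1),'z',np.percentile(P[:,2],[5,50,95]).round(3))
def fulls(save=None):
    im,W=cloud('top',save); z=W[...,2]; x=W[...,0]; y=W[...,1]
    rect(W,(x>.30)&(x<.54)&(y>.05)&(y<.45)&(z>.022)&(z<.06),'full')
    return im,W
E
python3 - <<'E'
from h import *
s=env.sense(); print(s['tool_pos'],s['width'])
im,W=fulls(); cv2.imwrite('pics/t2.png',cv2.resize(im[110:265,90:390,::-1],None,fx=2.6,fy=2.6,interpolation=cv2.INTER_CUBIC))
E
```

```text
[ 0.42533249 -0.2850403   0.17269711] 0.051189406924136455
full 319 ctr [441.3 167.7] size [65.1 49. ] axis deg 65.0 z [0.027 0.041 0.048]
full 325 ctr [420.8 258.3] size [64.9 48.4] axis deg 82.6 z [0.027 0.041 0.047]
full 339 ctr [418.8 346. ] size [47.9 66.2] axis deg 94.3 z [0.027 0.041 0.047]
```

View pics/t2.png

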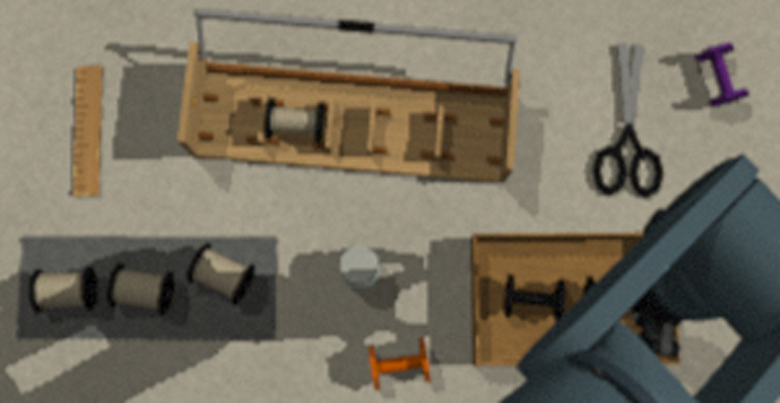

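In the picture both bare bobbins are in the box at (535,297) and (655,325). Pockets 1, 2 and 4 are empty, the part-used one is still in pocket 3 (295,120), and the full bobbins are at (63,288), (142,290) and (222,272).

Call:
arm_command(
  rows="0.7 0.16 4.53 0 -0.0377;0.7 0.16 4.53 0 -0.0377;0.7 0.16 4.53 0 -0.0377;0.7 0.16 4.53 0 -0.0377;0.7 0.16 4.53 0 -0.0377;0.7 0.16 4.53 0 -0.0377;0.7 0.16 4.53 0 -0.0377;0.7 0.16 4.53 0 -0.0377;0.7 0.16 4.53 0 -0.0377;0.7 0.16 4.53 0 -0.0377;0.7 0 0 0 0;0.7 0 0 0 0;0.7 0 0 0 0",
)

```text
clock: 14.75
tool_pos: [0.4378, 0.1702, 0.1649]
tool_rot: [-180.0, 0.1, 65.0]
force: [0.5, -0.5, 0.3]
width: 0.0725
finger_force: 0.0
```

Call:
arm_command(
  rows="0.7 0.32 -0.27 -4 0;0.7 0 0 -4 0;0.7 0 0 -3 0;0.7 0 0 -1.5 0;0.7 0 0 -0.7 0;0.7 0 0 0 0;-1 0 0 0 0;-1 0 0 0 0;-1 0 0 0 0;-1 0 0 0 0;-1 0 0 0 0;-1 0 0 1 0;-1 0 0 3 0;-1 0 0 4 0;-1 0 0 5 0;-1 0 0 0 0;-1 0 0 0 0;-1 0 0 0 0",
  newtons=50,
)

```text
clock: 16.55
tool_pos: [0.4406, 0.1682, 0.1626]
tool_rot: [-179.9, 0.0, 65.0]
force: [-0.4, 0.7, -1.9]
width: 0.0364
finger_force: 50.5
```

Run:
```python
from h import *
s=env.sense(); print(s['tool_pos'],s['width'],s['tool_rot'])
im,W=cloud('scene','s3'); c=proj('scene',s['tool_pos'])[0].astype(int); print(c)
m=im[c[1]-60:c[1]+60,c[0]-80:c[0]+80]; cv2.imwrite('pics/s3c.png',cv2.resize(m[:,:,::-1],None,fx=4,fy=4,interpolation=cv2.INTER_CUBIC))
```

```text
[0.44055997 0.16816822 0.16261951] 0.036354581200952675 [-1.79925353e+02  4.41191141e-02  6.50291077e+01]
[317 142]
```

View pics/s3c.png

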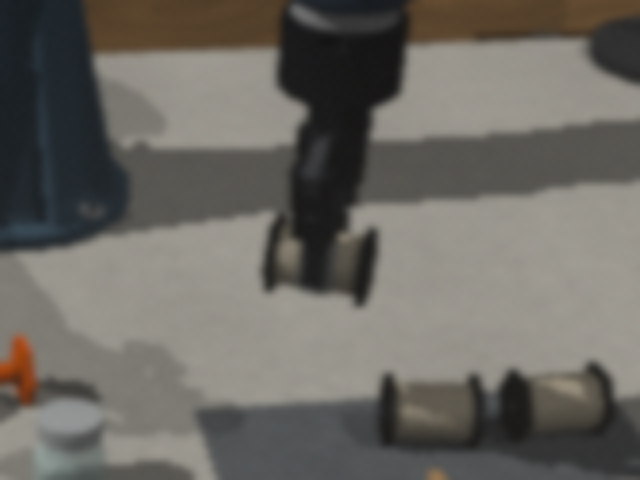

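The bobbin is held centrally: fingers at (317,262) between flanges at (270,255) and (368,268). The other two lie still on the mat.

Call:
arm_command(
  rows="-1 3.7 0 0 0.0754;-1 3.7 0 0 0.0754;-1 3.7 -0.03 0 0.0754;-1 3.7 -0.04 0 0.0754;-1 3.7 -0.04 0 0.0754;-1 0 0 0 0;-1 0 0 0 0;-1 0 0 -3 0;-1 0 0 -3 0;-1 0 0 -2.5 0;-1 0 0 -1.5 0;-1 0 0 0 0;-1 0 0 0 0",
)

```text
clock: 17.9
tool_pos: [0.6264, 0.1673, 0.0638]
tool_rot: [180.0, -0.0, 86.6]
force: [-0.5, 0.1, -1.0]
width: 0.0365
finger_force: 50.6
```

Call:
arm_command(
  rows="-1 0 0 -0.8 0;-1 0 0 -0.7 0;-1 0 0 -0.5 0;-1 0 0 0 0;-1 0 0 0 0",
)

```text
clock: 18.4
tool_pos: [0.6268, 0.1671, 0.0438]
tool_rot: [180.0, -0.0, 86.6]
force: [-1.1, 0.0, 4.5]
width: 0.0363
finger_force: 50.8
```

Call:
arm_command(
  rows="0.3 0 0 0 0;0.3 0 0 0 0;0.3 0 0 0 0;0.3 0 0 1 0;0.3 0 0 3 0;0.3 0 0 4 0;0.7 0 0 4 0;0.7 -4 1.8 0 -0.014;0.7 -4 1.8 0 -0.014;0.7 -4 1.8 0 -0.014;0.7 -4 1.8 0 -0.014;0.7 -4.3 1.9 0 -0.014;0.7 0 0 0 0;0.7 0 0 0 0",
)

```text
clock: 19.8
tool_pos: [0.4232, 0.2587, 0.1643]
tool_rot: [179.9, -0.0, 82.7]
force: [1.5, -0.0, 0.5]
width: 0.0724
finger_force: 0.0
```

```bash
cat >> h.py <<'E'
def T(P,o=(.6178,.0239),a=np.radians(-3.4)):
    q=P[:,:2]-o; return np.stack([q[:,0]*np.cos(a)+q[:,1]*np.sin(a),-q[:,0]*np.sin(a)+q[:,1]*np.cos(a),P[:,2]],-1)*1000
def pockets(W):
    "bobbins in tray: flange tops (z>50) and body, tray frame mm"
    Q=T(W.reshape(-1,3)); 
    for i,y in enumerate((-143,-64,64,143)):
        q=Q[(abs(Q[:,1]-y)<37)&(abs(Q[:,0])<28)&(Q[:,2]>44)&(Q[:,2]<65)]
        f=q[q[:,2]>50.5]
        if len(f)<5: print(i+1,'empty',len(q)); continue
        a=f[f[:,1]>y]; b=f[f[:,1]<y]
        print(i+1,'n',len(q),'x',np.median(f[:,0]).round(1),'y-range off',(np.percentile(q[:,1],[1,99])-y).round(1),'ztop',np.percentile(q[:,2],[50,97]).round(1),'flange x',np.median(a[:,0]).round(1) if len(a) else None,np.median(b[:,0]).round(1) if len(b) else None)
E
python3 - <<'E'
from h import *
print(env.sense()['tool_pos'])
im,W=fulls('t4'); pockets(W)
E
```

```text
[0.42321155 0.25871598 0.16429033]
full 324 ctr [420.7 257.8] size [65.  48.6] axis deg 82.1 z [0.028 0.041 0.047]
1 empty 2
2 empty 0
3 n 159 x -0.6 y-range off [-29.7  36.4] ztop [47.8 58.4] flange x -1.1 0.6
4 n 250 x -0.4 y-range off [-32.5  36.9] ztop [51.2 58.2] flange x -0.5 -0.2
```

Call:
arm_command(
  rows="0.7 -0.25 0.04 -4 0;0.7 0 0 -4 0;0.7 0 0 -3 0;0.7 0 0 -1.3 0;0.7 0 0 -0.7 0;0.7 0 0 0 0;-1 0 0 0 0;-1 0 0 0 0;-1 0 0 0 0;-1 0 0 0 0;-1 0 0 0 0;-1 0 0 1 0;-1 0 0 3 0;-1 0 0 4 0;-1 0 0 5 0;-1 0 0 0 0;-1 0 0 0 0",
)

```text
clock: 21.55
tool_pos: [0.422, 0.2589, 0.1656]
tool_rot: [179.8, -0.1, 82.6]
force: [-0.3, 0.1, -1.8]
width: 0.0367
finger_force: 50.4
```

Call:
arm_command(
  rows="-1 2.415 -3.725 0 0.00875;-1 2.415 -3.725 0 0.00875;-1 2.415 -3.725 0 0.00875;-1 2.415 -3.725 0 0.00875;-1 2.415 -3.725 0 0.00875;-1 2.415 -3.725 0 0.00875;-1 2.415 -3.725 0 0.00875;-1 2.415 -3.735 0 0.00875;-1 0 0 0 0;-1 0 0 0 0;-1 0 0 -3 0;-1 0 0 -3 0;-1 0 0 -2.5 0;-1 0 0 -1.5 0;-1 0 0 0 0;-1 0 0 0 0",
)

```text
clock: 23.15
tool_pos: [0.6142, -0.039, 0.0637]
tool_rot: [-180.0, -0.0, 86.7]
force: [-0.1, -0.4, -0.1]
width: 0.0364
finger_force: 50.4
```

Call:
arm_command(
  rows="-1 0 0 -0.8 0;-1 0 0 -0.7 0;-1 0 0 -0.5 0;-1 0 0 0 0;-1 0 0 0 0;0.3 0 0 0 0;0.3 0 0 0 0;0.3 0 0 0 0;0.3 0 0 1 0;0.3 0 0 3 0;0.3 0 0 4 0;0.7 0 0 4 0;0.7 0 3 0 0;0.7 -2 3 0 0;0.7 -4 2 0 0;0.7 -4 2 0 0;0.7 -4 2 0 0;0.7 0 0 0 0;0.7 0 0 0 0",
)

```text
clock: 25.05
tool_pos: [0.4741, 0.0809, 0.1643]
tool_rot: [179.9, 0.0, 86.7]
force: [1.1, -0.3, 0.2]
width: 0.0725
finger_force: 0.0
```

Run:
```python
from h import *
print(env.sense()['tool_pos'])
im,W=fulls('t5'); pockets(W)
```

```text
[0.474107   0.08085182 0.16425928]
full 337 ctr [418.7 346.6] size [48.1 67. ] axis deg 93.9 z [0.027 0.041 0.046]
1 empty 0
2 n 232 x 0.2 y-range off [-31.6  31.2] ztop [51.9 57.8] flange x 0.8 0.0
3 n 105 x 3.5 y-range off [-30.1  32.5] ztop [48.5 58.4] flange x 2.5 4.6
4 n 159 x 2.6 y-range off [-32.2  36.7] ztop [52.3 57.5] flange x 2.8 2.1
```

Call:
arm_command(
  rows="0.7 -0.92 4.437 0 0.0218;0.7 -0.92 4.437 0 0.0218;0.7 -0.92 4.437 0 0.0218;0.7 -0.92 4.437 0 0.0218;0.7 -0.92 4.437 0 0.0218;0.7 -0.92 4.437 0 0.0218;0.7 0 0 -4 0;0.7 0 0 -4 0;0.7 0 0 -3 0;0.7 0 0 -1.3 0;0.7 0 0 -0.7 0;0.7 0 0 0 0;0.7 0 0 0 0",
)

```text
clock: 26.4
tool_pos: [0.4205, 0.3471, 0.0348]
tool_rot: [179.9, -0.1, 94.1]
force: [-0.1, 0.2, 0.4]
width: 0.0731
finger_force: 0.0
```

Call:
arm_command(
  rows="-1 0 0 0 0;-1 0 0 0 0;-1 0 0 0 0;-1 0 0 0 0;-1 0 0 0 0;-1 0 0 1 0;-1 0 0 3 0;-1 0 0 4 0;-1 0 0 5 0;-1 0 0 0 0;-1 0 0 0 0",
)

```text
clock: 27.5
tool_pos: [0.4198, 0.3471, 0.1654]
tool_rot: [179.8, -0.1, 94.1]
force: [-0.2, -0.0, -1.2]
width: 0.0362
finger_force: 50.3
```

Call:
arm_command(
  rows="-1 1.732 -4.227 0 -0.0119;-1 1.732 -4.227 0 -0.0119;-1 1.732 -4.227 0 -0.0119;-1 1.732 -4.227 0 -0.0119;-1 1.732 -4.227 0 -0.0119;-1 1.732 -4.227 0 -0.0119;-1 1.732 -4.227 0 -0.0119;-1 1.732 -4.227 0 -0.0119;-1 1.732 -4.227 0 -0.0119;-1 1.732 -4.227 0 -0.0119;-1 1.73 -4.23 0 -0.0119;-1 0 0 0 0;-1 0 0 0 0;-1 0 0 -3 0;-1 0 0 -3 0;-1 0 0 -2.5 0;-1 0 0 -1.5 0;-1 0 0 0 0;-1 0 0 0 0",
)

```text
clock: 29.4
tool_pos: [0.6096, -0.1177, 0.0636]
tool_rot: [-180.0, -0.0, 86.7]
force: [0.0, -0.3, -0.2]
width: 0.0361
finger_force: 50.4
```

Call:
arm_command(
  rows="-1 0 0 -0.8 0;-1 0 0 -0.7 0;-1 0 0 -0.5 0;-1 0 0 0 0;-1 0 0 0 0;0.3 0 0 0 0;0.3 0 0 0 0;0.3 0 0 0 0;0.3 0 0 1 0;0.3 0 0 3 0;0.3 0 0 4 0;0.3 0 0 4 0;0.3 -4 0 0 0;0.3 -4.5 0 0 0;0.3 -4.5 0 0 0;0.3 -4.5 0 0 0;0.3 -4 0 0 0;0.3 0 0 0 0;0.3 0 0 0 0",
)

```text
clock: 31.3
tool_pos: [0.3946, -0.1187, 0.1643]
tool_rot: [179.9, 0.1, 86.5]
force: [-0.3, -0.1, 0.6]
width: 0.0555
finger_force: 0.0
```

Run:
```python
from h import *
print(env.sense()['tool_pos'])
im,W=fulls(); pockets(W); cv2.imwrite('pics/t6.png',cv2.resize(im[110:265,90:390,::-1],None,fx=2.6,fy=2.6,interpolation=cv2.INTER_CUBIC))
Q=T(W.reshape(-1,3)); k=Q[(abs(Q[:,1])<160)&(Q[:,0]>75)&(Q[:,0]<120)&(Q[:,2]>90)&(Q[:,2]<140)]
print('bar',np.median(k,0).round(1),len(k)); g=Q[(abs(Q[:,1])<15)&(Q[:,0]>75)&(Q[:,0]<120)&(Q[:,2]>90)]; print(np.median(g,0),g.max(0))
```

```text
[ 0.39457307 -0.11872742  0.16434033]
1 n 235 x -0.0 y-range off [-31.4  32.1] ztop [51.3 58.1] flange x -0.5 0.7
2 n 234 x -0.2 y-range off [-31.6  31.1] ztop [51.4 58.5] flange x -0.1 -0.2
3 n 154 x -0.2 y-range off [-29.9  33.9] ztop [47.8 58. ] flange x -1.1 1.4
4 n 257 x 2.5 y-range off [-30.5  36.9] ztop [51.  58.7] flange x 2.4 3.1
bar [ 93.4   0.2 114.1] 402
[ 93.61407829   1.74232191 114.32603761] [101.46662447  14.84022532 120.31437535]
```

View pics/t6.png

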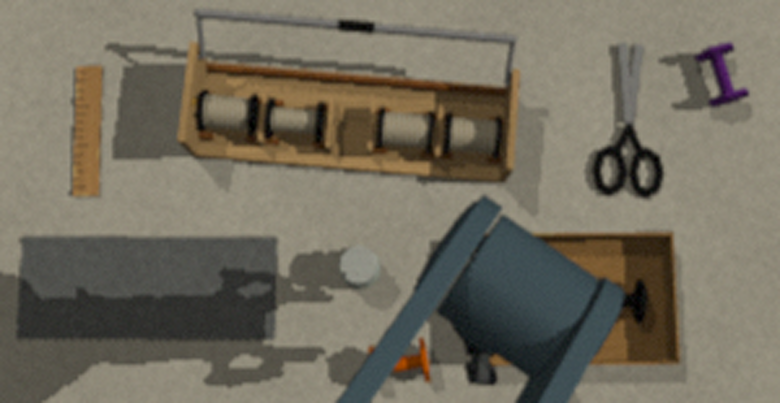

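All four pockets are filled, at (228,113), (295,122), (405,130) and (472,135). The mat is empty, the keeper is still thrown back with its sleeve at (357,25), and the scissors, ruler and jar have not moved. Next is shutting the keeper.

Call:
arm_command(
  rows="0.6 3.966 1.721 0.5 0;0.6 3.966 1.721 0.5 0;0.6 3.966 1.721 0.5 0;0.6 3.966 1.721 0.5 0;0.6 3.966 1.721 0 0;0.6 3.966 1.721 0 0;0.6 3.966 1.721 0 0;0.6 3.966 1.721 0 0;0.6 0 0 0 0;0.6 0 0 -3 0;0.6 0 0 -2.2 0;0.6 0 0 -1.2 0;0.6 0 0 -0.5 0;0.6 0 0 0 0;-1 0 0 0 0;-1 0 0 0 0;-1 0 0 0 0;-1 0 0 0 0;-1 0 0 0 0",
  newtons=30,
)

```text
clock: 33.25
tool_pos: [0.7124, 0.0192, 0.1154]
tool_rot: [179.9, 0.0, 86.6]
force: [1.9, -0.5, 2.4]
width: 0.0116
finger_force: 29.4
```

Call:
arm_command(
  rows="-1 -0.72 0.04 0.49 0;-1 -0.78 0.05 0.38 0;-1 -0.83 0.05 0.26 0;-1 -0.86 0.05 0.13 0;-1 -0.87 0.05 0 0;-1 -0.86 0.05 -0.13 0;-1 -0.83 0.05 -0.25 0;-1 -0.78 0.05 -0.375 0;-1 -0.72 0.04 -0.49 0;-1 -0.64 0.04 -0.59 0;-1 -0.54 0.03 -0.68 0;-1 -0.436 0.03 -0.75 0;-1 -0.318 0.02 -0.81 0;-1 0 0 0 0;-1 0 0 0 0;-1 0 0 0 0",
)

```text
clock: 34.85
tool_pos: [0.6202, 0.0247, 0.0851]
tool_rot: [180.0, 0.0, 86.6]
force: [6.8, -1.6, -2.5]
width: 0.0117
finger_force: 31.7
```

Call:
arm_command(
  rows="-1 -0.1 0.01 -0.42 0;-1 -0.09 0 -0.43 0;-1 -0.04 0 -0.43 0;-1 -0.03 0 -0.44 0;-1 0 0 -0.2 0;-1 0 0 0 0;-1 0 0 0 0;-1 0 0 0 0",
)

```text
clock: 35.65
tool_pos: [0.6183, 0.0247, 0.0686]
tool_rot: [179.9, 0.0, 86.6]
force: [1.0, 0.2, 14.1]
width: 0.012
finger_force: 34.1
```

Call:
arm_command(
  rows="0.3 0 0 0 0;0.3 0 0 0 0;0.3 0 0 0 0;0.3 0 0 0 0;0.3 0 0 2 0;0.3 0 0 4 0;0.3 0 0 4 0;0.3 -4 0 0 0;0.3 -4.5 0 0 0;0.3 -4.5 0 0 0;0.3 -4.5 0 0 0;0.3 -4 0 0 0;0.3 0 0 0 0;0.3 0 0 0 0",
)

```text
clock: 37.05
tool_pos: [0.402, 0.0249, 0.1671]
tool_rot: [179.9, 0.0, 86.6]
force: [0.7, -0.4, 0.2]
width: 0.0554
finger_force: 0.0
```

Run:
```python
from h import *
print(env.sense()['tool_pos'],env.sense()['force'])
im,W=cloud('top'); pockets(W)
Q=T(W.reshape(-1,3))
for lo,hi in((-165,-100),(-100,-30),(-15,15),(30,100),(100,165)):
    k=Q[(Q[:,1]>lo)&(Q[:,1]<hi)&(abs(Q[:,0])<25)&(Q[:,2]>62)&(Q[:,2]<110)]; print('bar',len(k),np.median(k,0).round(1),k[:,2].std().round(1) if len(k) else '')
z=W[...,2];x=W[...,0];y=W[...,1]
rect(W,(x>.34)&(x<.5)&(y>-.36)&(y<-.12)&(z>.03),'box',20)
rect(W,(x>.52)&(x<.71)&(y>.3)&(y<.37)&(z>.003)&(im[...,0]>im[...,2]*1.35),'ruler')
rect(W,(x>.42)&(x<.5)&(y>-.03)&(y<.05)&(z>.02),'jar')
rect(W,(x>.53)&(x<.75)&(y>-.37)&(y<-.25)&(z>.004),'sc')
cv2.imwrite('pics/t7.png',cv2.resize(im[110:265,90:390,::-1],None,fx=2.6,fy=2.6,interpolation=cv2.INTER_CUBIC))
```

```text
[0.4019594  0.02493126 0.16712829] [ 0.70628554 -0.41806351  0.24435878]
1 n 175 x -4.2 y-range off [-31.9  31.6] ztop [50.6 64.2] flange x -4.4 -4.1
2 n 165 x -5.1 y-range off [-31.3  30.2] ztop [50.5 59.6] flange x -5.0 -5.3
3 n 98 x -6.1 y-range off [-29.8  33.8] ztop [48.6 59.3] flange x -6.2 -3.6
4 n 184 x -2.8 y-range off [-30.2  36.8] ztop [50.5 64.1] flange x -3.1 -1.8
bar 72 [  -0.2 -133.    69.3] 2.7
bar 79 [ -0.5 -63.5  69.2] 2.4
bar 43 [-0.3 -0.8 69.8] 2.5
bar 78 [-0.2 64.5 69.3] 2.1
bar 76 [-1.000e-01  1.328e+02  6.930e+01] 2.5
box 447 ctr [ 422.3 -237.7] size [147.4 231.3] axis deg 91.3 z [0.033 0.044 0.048]
box 162 ctr [ 422.3 -192.6] size [64.1 45.3] axis deg 85.7 z [0.031 0.036 0.05 ]
box 170 ctr [ 422.  -285.1] size [65.3 47.6] axis deg 88.2 z [0.031 0.037 0.05 ]
ruler 384 ctr [611.  339.4] size [157.5  32.6] axis deg 2.6 z [0.003 0.005 0.009]
jar 436 ctr [433.3  10.1] size [79.3 27.8] axis deg 87.7 z [0.477 0.493 0.502]
sc 502 ctr [ 641.2 -307.2] size [190.9  81.6] axis deg 0.6 z [0.005 0.008 0.012]
```

View pics/t7.png

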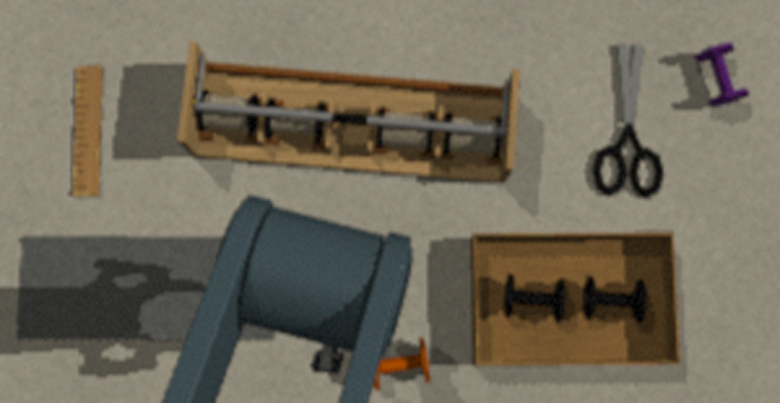

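The bar lies level over the row, with its sleeve at (350,118). Its axis is about 65 mm up, which is an angle of about 0. Both bare bobbins are in the box at (535,297) and (615,298), and the scissors and ruler are where they were. The jar is hidden under the arm, but nothing came near it.

```bash
python3 -c "
from station import env
print(env.finish_job())"
```

```text
the job is handed in; nothing more can be done
None
```

The job is handed in: the two bare bobbins are in the box, the three full ones are seated in pockets 1, 2 and 4, the part-used one was left in pocket 3, and the keeper is shut. The scissors and ruler checked out unmoved; the jar was hidden by the arm in the last picture, and no verdict came back.

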